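Right the oil tin that toppled against the cash box

TASK

The yellow oil tin has toppled and its top end is propped against the front of the black cash box. Push its foot in along the bench so that its top end rides up the box and the tin stands upright on its base, close in front of the box (no more than a finger's breadth of gap). Do not pick the tin up off the bench, and leave the blue tin standing where it is.

Things in the scene. Friction and masses are not known exactly. Their poses are not given: they have to be found in the camera images.
- oil_tin: yellow oil tin, red cap, rigid, loose, 0.15 kg: 30 mm thick (x), 56 wide (y), 110 high (z, base to cap) plus 7 mm cap. Origin: centre of its base. At the start it leans 35 deg from upright: top edge on the box's front, box-side base edge on the bench 63 mm before the box; the other base edge, toward the robot, hangs 17 mm up, 88 mm before the box. Its y lies along the box's front
- thinner_tin: blue tin with a white cap, same size and frame, loose, standing upright beside the yellow tin, to its left or right, about 104 mm between their middles along the box's front. To be left alone
- cash_box: black cash box that the yellow tin leans on, fixed: 100 mm deep (x), 190 wide (y), 125 high. Origin: centre of its underside; its x points backwards, away from the robot; its flat upright front face lies at x = -49 mm. Turned by up to 12 degrees. (Keep the arm clear of the fixed lamp: its shade hangs 0.48 to 0.63 m ahead of the robot, 0.22 to 0.39 m left, from 0.49 m above the bench up)

How it is judged:
By the outcome, as a careful person would: the job done as asked, in the order asked, and still so for the second after the job is handed in, with the robot touching nothing.
It also fails if it takes over 40 s, if anything falls off the work surface, if the arm or the gripper's body presses on something with over 40 N, if the wrist force passes 120 N, or if a joint passes its speed limit or range.

ROBOT

A 6-joint arm with a two-finger parallel gripper is mounted at the origin on a cart in front of the work surface, level with it; the furniture and walls round the work are solid. World frame = base frame: x ahead of the robot, y to its left, z up, the work surface at z = 0. Lengths are in m, angles in degrees, forces in N, time in s.
With the tool pointing down it reaches from about 0.25 to 0.725 m from the base axis. Payload 9.7 kg.
Tool frame: the origin (TCP) lies at the very end of the fingers, on their centre line; the grasp point (between the pads) lies grasp_offset behind it (grasp_offset is the distance from the TCP to the grasp point, in m); z points along the fingers, y is the line along which they close (so a half turn about z gives the same grasp; the last joint's range is limited). The gripper opens to 85 mm and grips with 20 to 120 N. Pads are 22 mm wide; open, the fingers measure 114 mm over their backs; the gripper's body (76 mm by 85 mm) begins 54 mm behind the grasp point. The pads swing forward as they close: fully open they stand 13 mm farther back than shut.
Start: joints at [66.864, 4.979, 10.078, 95.1, 0, 90], TCP at [0.216, 0.506, 0.231] pointing down, gripper open.
Joint ranges: [-179.16, 179.16], [-48.56, 103.87], [-65.8, 70.77], [-126.05, 130.52], [-82.76, 87.17], [-180, 180]. Speed limits (degrees/s): [127.2, 127.2, 147.25, 180, 180, 180].

INTERFACE

Orientations are given as [roll, pitch, yaw] about the fixed x, y, z axes, in that order (R = Rz(yaw) Ry(pitch) Rx(roll)).
In Python, from workcell import get_obs, camera, calibration, job_done, recognise, cut_out, mark_of, grasp_offset gives the robot as it stands.
- The arm moves only by the tool servo_tool, never from a script. Its argument "moves" is a list of rows, each a list of 3 entries, a list of its own where there are three numbers: the turn, a rotation vector about the tool's x, y, z in degrees, then the shift along the tool's x, y, z in m, then the opening in per cent of the stroke, from 0 (shut) to 100 (fully open). In form: [[[ax, ay, az], [x, y, z], claw], ...]. A call has 1 to 12 rows; each row shifts and turns the commanded pose from where the row before left it, along the tool's axes as they then stand; what a row does not reach is not made up. A row lasts 1/10 s, in which the tool goes at most 50 mm and 8.59 degrees, less where a joint would pass 70% of its speed; a pose out of reach is approached as far as the arm can. A call is refused whole if a number of a shift passes 0.05 or a number of a turn 8.59, either way. A call with a gripper value outside its range is refused whole. The fingers move at their own pace and stop on an object; "force" is the grip in N (left out, the last holds). Time passes only in rows, so rows that do not move let the fingers close. It gives the time, the measured TCP pose, the force, the opening and the grip force at its end, in the units of the state.
- get_obs(): the state, without advancing time (a new reading comes with each control period).
- camera(name): name is "scene" or "top" or "wrist"; returns (picture, depth): 480x640x3 uint8, red, green, blue; 480x640 float32, m along the optical axis (not along the pixel's ray), 0 where there is no reading.
- calibration(name): a dict with "camera_matrix" (3x3 intrinsics, pixels), "R" (3x3) and "t" (3): a world point X has camera coordinates R X + t. Camera axes: x right, y down, z forward; pixel columns grow to the right and rows downward; lengths in m; the calibration is good to about 2 mm. A picture is of the moment at which its call begins: read the wrist's pose just before it. calibration takes no time and is no camera call; for the wrist camera it gives the pose at the moment of the call.
- job_done(): hands the job in; it is judged then, once.
Trained networks look in the newest picture that a camera, given by its name, has taken for a name from the list of things; names that differ only in an ending like _2 or _b are one class to them, and where a whole thing is asked for, a point or a joint stands for the part that bears it (a point fixed in the world has none). Each returns a list of dicts, best first, with "score" (0 to 1); they miss things now and then, are a little off and sometimes report something else, mostly with a low value. They report only what shows in the picture. A call takes as long as a camera call.
- recognise(name, camera): "xyz" ([x, y, z] in m, in the coordinates of the camera as it stood for that picture, good to about 4 mm: the middle of the surface that is visible of it).
- cut_out(name, camera): "mask" (480x640 bool, what is visible of it).
- mark_of(name, camera): "xyz" ([x, y, z] in m, in the coordinates of the camera as it stood for that picture, good to about 4 mm: a listed point, or the origin of a listed thing).
The state is a dict: "time": time; "q": joint angles; "qd": joint speeds; "joint_efforts": joint torques, N m; "ee_pos": TCP position; "tcp_rot": TCP orientation; "wrist_force": force on the tool from outside, world axes, zero at the start; "torque": the same for the moment, N m; "opening": finger opening in m; "grasp_force": force on a finger pad.
Only numpy, scipy, OpenCV 4.12 (cv2) and the standard library are available. Lean on these libraries where they do the work, as an engineer would, in place of code of your own. Each camera call takes 0.05 s, during which the arm holds its last target. There are 200 camera calls.

## Working session

There is one attempt and no reset: what is moved stays moved. The work goes in short steps, Python scripts to look and compute and a tool call to move; the robot and the scene stay as the last step left them, time stands still between calls to the robot, and variables do not carry over. Pictures are saved under pics/ and viewed, at most 10 in all, crops included, and the job is handed in when it is done.

Besides the shell and the picture viewer there is one more tool, called as name(argument=value, ...), one argument or row to a line, values as JSON. servo_tool: Moves the arm, as the interface text tells. Its arguments: {"type":"object","properties":{"moves":{"type":"array"},"force":{"type":"number"}},"required":["moves"]}

```bash
mkdir -p pics; ls; cat > h.py <<'E'
from workcell import *
import numpy as np, cv2
def w(cal,p): return np.array(cal["R"]).T@(np.array(p)-np.array(cal["t"]))
def cloud(cam,mask,d):
    c=calibration(cam);K=np.array(c["camera_matrix"]);v,u=np.nonzero(mask&(d>0));z=d[v,u]
    P=np.stack([(u-K[0,2])*z/K[0,0],(v-K[1,2])*z/K[1,1],z],1)
    return (P-np.array(c["t"]))@np.array(c["R"])
E
python3 - <<'E'
from h import *
o=get_obs();print(o);print(grasp_offset)
ims=[]
for cam in ["scene","top"]:
    im,d=camera(cam);ims.append(im)
    for n in ["oil_tin","thinner_tin","cash_box"]:
        r=cut_out(n,cam)
        m=mark_of(n,cam)
        if m: print(cam,n,"mark",m[0]["score"],w(calibration(cam),m[0]["xyz"]).round(3))
        if r:
            P=cloud(cam,r[0]["mask"],d);print(r[0]["score"],len(P),np.percentile(P,[2,50,98],axis=0).round(3).tolist())
            np.save(f"{cam}_{n}.npy",P)
cv2.imwrite("pics/a.png",cv2.resize(np.vstack(ims)[:,:,::-1],(400,600)))
cv2.imwrite("pics/scene.png",ims[0][:,:,::-1])
E
```

```text
pics
{'time': 0.0, 'q': array([6.68644315e+01, 5.01111584e+00, 1.00332196e+01, 9.51001779e+01,
       6.90340439e-04, 9.00000514e+01]), 'qd': array([ 0.10988962, -0.06900987,  0.03661952,  0.1153772 , -0.09262208,
        0.00438678]), 'joint_efforts': array([ 3.88774852e-04, -5.20381773e+01,  4.64801037e+01,  1.63386570e-02,
       -8.14322152e-05, -3.09521880e-06]), 'ee_pos': array([0.21600137, 0.50554701, 0.23057187]), 'tcp_rot': array([-1.79921926e+02, -6.90269800e-04,  1.56864379e+02]), 'wrist_force': array([ 0.26368765, -0.00634104,  0.01357719]), 'torque': array([-0.03559988, -0.01339128,  0.03202564]), 'grasp_force': 0.0, 'opening': 0.08578853497174783}
0.0187
scene oil_tin mark 0.88 [ 0.48  -0.23   0.008]
0.86 3395 [[0.475, -0.26, 0.017], [0.511, -0.243, 0.066], [0.551, -0.206, 0.107]]
scene thinner_tin mark 0.87 [ 0.483 -0.126 -0.003]
0.72 2271 [[0.463, -0.157, 0.005], [0.471, -0.15, 0.075], [0.493, -0.104, 0.117]]
scene cash_box mark 0.75 [ 0.606 -0.172 -0.004]
0.93 11714 [[0.554, -0.269, 0.009], [0.589, -0.222, 0.118], [0.655, -0.086, 0.127]]
top oil_tin mark 0.88 [ 0.486 -0.23   0.013]
0.71 1527 [[0.477, -0.256, 0.021], [0.519, -0.23, 0.08], [0.559, -0.203, 0.106]]
top thinner_tin mark 0.68 [ 0.481 -0.127 -0.001]
0.87 680 [[0.465, -0.155, -0.0], [0.48, -0.129, 0.109], [0.496, -0.095, 0.118]]
top cash_box mark 0.77 [ 0.607 -0.169 -0.   ]
0.89 6947 [[0.556, -0.262, 0.029], [0.602, -0.169, 0.124], [0.657, -0.081, 0.127]]
```

```bash
python3 - <<'E'
from h import *
for c in ["top","scene"]:
    P=np.load(f"{c}_cash_box.npy");T=P[P[:,2]>.12]
    print(cv2.minAreaRect(T[:,:2].astype(np.float32)*1000))
    P=np.load(f"{c}_thinner_tin.npy");T=P[abs(P[:,2]-.11)<.005]
    print(cv2.minAreaRect(T[:,:2].astype(np.float32)*1000))
    P=np.load(f"{c}_oil_tin.npy")
    # upper face plane
    q=P-P.mean(0);print("oil normal",np.linalg.svd(q,full_matrices=False)[2][2])
E
```

```text
((608.7881469726562, -171.10397338867188), (100.46366119384766, 189.595703125), 2.6381163597106934)
((480.4698791503906, -126.77507781982422), (30.966245651245117, 55.33564758300781), 0.012427939102053642)
oil normal [ 0.74595928  0.03043937 -0.66529557]
((606.2429809570312, -173.65345764160156), (102.68566131591797, 191.67208862304688), 2.5826900005340576)
((478.6412048339844, -129.6114959716797), (31.078577041625977, 57.52132797241211), 2.4056854248046875)
oil normal [-0.76085652 -0.28178583  0.58454607]
```

View pics/a.png

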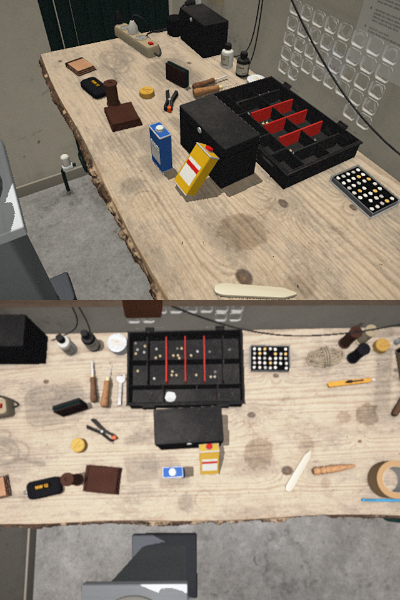

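The tin leans at y≈-0.23 with the box face at x≈0.561 (box yaw about 2.6°). In the picture the blue tin stands on its left, at y≈-0.127. I'll move ahead of the foot first.

servo_tool(
  moves=[
    [[0, 0, 0], [-0.023, -0.03, 0], 0],
    [[0, 0, 0], [-0.023, -0.03, 0], 0],
    [[0, 0, 0], [-0.023, -0.03, 0], 0],
    [[0, 0, 0], [-0.023, -0.03, 0], 0],
    [[0, 0, 0], [-0.023, -0.03, 0], 0],
    [[0, 0, 0], [-0.023, -0.03, 0], 0],
    [[0, 0, 0], [-0.023, -0.03, 0], 0],
    [[0, 0, 0], [-0.023, -0.03, 0], 0],
    [[0, 0, 0], [-0.023, -0.03, 0], 0],
    [[0, 0, 0], [-0.023, -0.03, 0], 0],
    [[0, 0, 0], [-0.023, -0.03, 0], 0],
    [[0, 0, 0], [-0.023, -0.03, 0], 0],
  ],
)

```text
time: 1.9
ee_pos: [0.3285, 0.0648, 0.2316]
tcp_rot: [180.0, 0.0, 156.9]
wrist_force: [1.2, 0.1, -0.7]
opening: 0.0002
grasp_force: 0.0
```

```bash
python3 -c "
from h import *
o=get_obs();print(o['q'].round(1),o['ee_pos'],o['tcp_rot'])"
```

```text
[ 11.2 -24.2 -15.1  99.   -0.   34.3] [0.32846156 0.06480085 0.23155729] [1.79967833e+02 4.89881808e-02 1.56878905e+02]
```

servo_tool(
  moves=[
    [[0, 0, -6.4], [0, 0, 0], 0],
    [[0, 0, -6.4], [0, 0, 0], 0],
    [[0, 0, -6.4], [0, 0, 0], 0],
    [[0, 0, -6.4], [0, 0, 0], 0],
    [[0, 0, 0], [-0.0073, -0.0375, 0], 0],
    [[0, 0, 0], [-0.0073, -0.0375, 0], 0],
    [[0, 0, 0], [-0.0073, -0.0375, 0], 0],
    [[0, 0, 0], [-0.0073, -0.0375, 0], 0],
    [[0, 0, 0], [-0.0073, -0.0375, 0], 0],
    [[0, 0, 0], [-0.0073, -0.0375, 0], 0],
    [[0, 0, 0], [-0.0073, -0.0375, 0], 0],
    [[0, 0, 0], [-0.0073, -0.0375, 0], 0],
  ],
)

```text
time: 3.1
ee_pos: [0.3997, -0.2327, 0.2314]
tcp_rot: [-180.0, 0.0, -177.6]
wrist_force: [1.6, 0.3, 0.4]
opening: 0.0
grasp_force: 0.0
```

servo_tool(
  moves=[
    [[0, -6, 0], [0, 0, 0], 0],
    [[0, -6, 0], [0, 0, 0], 0],
    [[0, -6, 0], [0, 0, 0], 0],
    [[0, -6, 0], [0, 0, 0], 0],
    [[0, -6, 0], [0, 0, 0], 0],
    [[0, 0, 0], [0, 0, 0], 0],
    [[0, 0, 0], [0, 0, 0], 0],
  ],
)

```text
time: 3.8
ee_pos: [0.3992, -0.2312, 0.2317]
tcp_rot: [-179.9, 29.9, -177.6]
wrist_force: [0.0, -0.2, 0.5]
opening: 0.0002
grasp_force: 0.0
```

```bash
python3 -c "
from h import *
o=get_obs();print(o['q'].round(1),o['ee_pos'],o['tcp_rot'])
print(calibration('wrist'))
im,d=camera('wrist');cv2.imwrite('pics/w.png',im[:,:,::-1])
for n in ['oil_tin','thinner_tin','cash_box']:
    r=cut_out(n,'wrist')
    if r:
        P=cloud('wrist',r[0]['mask'],d);np.save(f'w_{n}.npy',P);print(n,r[0]['score'],np.percentile(P,[2,50,98],axis=0).round(3).tolist())
P=np.load('w_oil_tin.npy')
for z in np.arange(0,.11,.01):
    q=P[abs(P[:,2]-z)<.003]
    if len(q)>5: print(z.round(3),len(q),np.percentile(q[:,0],[2,50,98]).round(4),np.percentile(q[:,1],[2,98]).round(4),np.polyfit(q[:,1],q[:,0],1).round(3))
"
```

```text
[-42.7 -31.  -24.8  74.1  20.6 -41. ] [ 0.39919291 -0.23120658  0.2316799 ] [-179.94042467   29.92032753 -177.58210636]
{'camera_matrix': array([[414.80788301,   0.        , 311.38849363],
       [  0.        , 414.80788301, 242.11771972],
       [  0.        ,   0.        ,   1.        ]]), 'R': array([[-0.04083799,  0.99916448, -0.0016103 ],
       [ 0.67648171,  0.02883525,  0.73589471],
       [ 0.73532629,  0.02896313, -0.67709407]]), 't': array([ 0.24807775, -0.40363646,  0.0298591 ])}
oil_tin 0.64 [[0.475, -0.258, 0.021], [0.507, -0.231, 0.067], [0.544, -0.205, 0.107]]
thinner_tin 0.67 [[0.464, -0.156, 0.005], [0.466, -0.133, 0.08], [0.492, -0.102, 0.118]]
cash_box 0.82 [[0.555, -0.265, 0.012], [0.56, -0.151, 0.107], [0.642, -0.083, 0.126]]
0.02 332 [0.4727 0.475  0.4777] [-0.2599 -0.2057] [-0.039  0.466]
0.03 541 [0.4781 0.4815 0.4852] [-0.2595 -0.2063] [-0.047  0.471]
0.04 518 [0.4854 0.4882 0.4926] [-0.2599 -0.206 ] [-0.123  0.46 ]
0.05 547 [0.4918 0.4951 0.4994] [-0.2595 -0.2058] [-0.103  0.472]
0.06 560 [0.499  0.5023 0.5064] [-0.2582 -0.2047] [-0.039  0.493]
0.07 587 [0.5056 0.5091 0.513 ] [-0.2578 -0.2045] [-0.037  0.5  ]
0.08 609 [0.5133 0.5168 0.5207] [-0.2573 -0.2043] [-0.029  0.51 ]
0.09 587 [0.5206 0.524  0.5278] [-0.2568 -0.204 ] [-0.029  0.518]
0.1 603 [0.528  0.5313 0.5482] [-0.2572 -0.2039] [-0.038  0.523]
```

View pics/w.png

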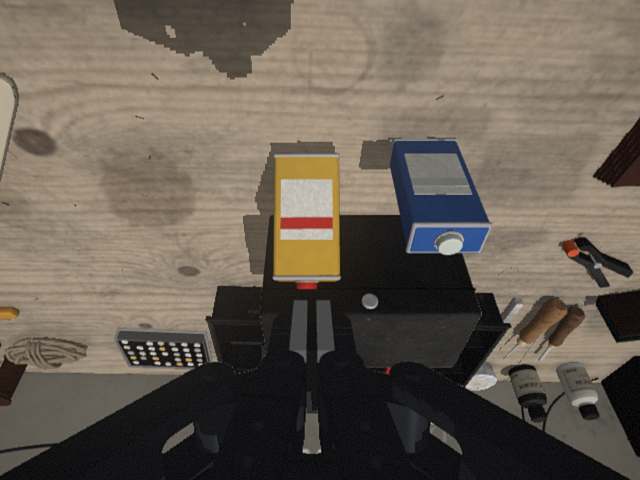

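The wrist view shows the tin squarely ahead, at pixels (275–340, 155–280) with its base edge at row 155. The cloud puts the hanging corner at x≈0.474 and the tin's middle at y≈-0.232. Next I lower the tool in front of the foot.

servo_tool(
  moves=[
    [[0, 0, 0], [0.0079, -0.0004, 0.0262], 0],
    [[0, 0, 0], [0.0079, -0.0004, 0.0262], 0],
    [[0, 0, 0], [0.0079, -0.0004, 0.0262], 0],
    [[0, 0, 0], [0.0079, -0.0004, 0.0262], 0],
    [[0, 0, 0], [0.0079, -0.0004, 0.0262], 0],
    [[0, 0, 0], [0.0079, -0.0004, 0.0262], 0],
    [[0, 0, 0], [0.0079, -0.0004, 0.0262], 0],
    [[0, 0, 0], [0.0079, -0.0004, 0.0262], 0],
    [[0, 0, 0], [0, 0, 0], 0],
    [[0, 0, 0], [0, 0, 0], 0],
  ],
)

```text
time: 5.0
ee_pos: [0.45, -0.2316, 0.0183]
tcp_rot: [179.9, 29.9, -177.5]
wrist_force: [0.2, 0.1, 0.1]
opening: 0.0002
grasp_force: 0.0
```

```bash
python3 -c "
from h import *
o=get_obs();print(o['q'].round(1),o['ee_pos'],o['wrist_force'])
im,d=camera('scene');cv2.imwrite('pics/s2.png',cv2.resize(im[160:400,200:440,::-1],(600,600)))"
```

```text
[-37.7 -23.5 -44.   45.8  18.8 -36.2] [ 0.45002636 -0.23162687  0.0182953 ] [0.21620097 0.10899688 0.06103536]
```

View pics/s2.png

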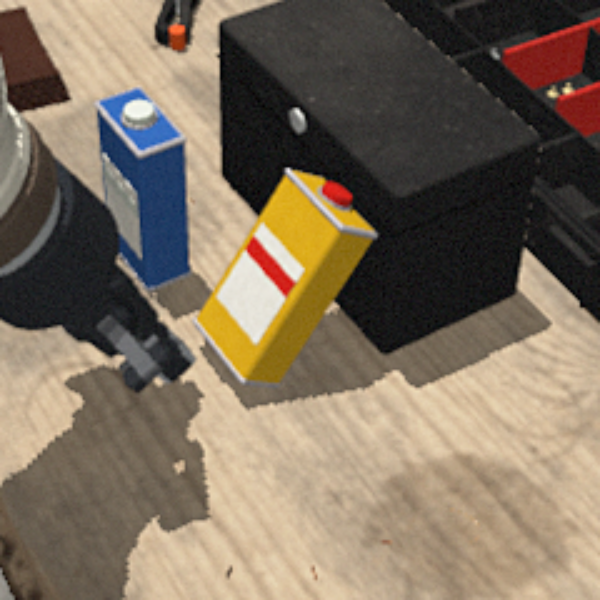

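The finger sits just short of the tin's foot (190, 360) and the gripper is clear of the blue tin. Now I push, horizontally and slowly.

servo_tool(
  moves=[
    [[0, 0, 0], [-0.0035, 0, 0.002], 0],
    [[0, 0, 0], [-0.0035, 0, 0.002], 0],
    [[0, 0, 0], [-0.0035, 0, 0.002], 0],
    [[0, 0, 0], [-0.0035, 0, 0.002], 0],
    [[0, 0, 0], [-0.0035, 0, 0.002], 0],
    [[0, 0, 0], [-0.0035, 0, 0.002], 0],
    [[0, 0, 0], [-0.0035, 0, 0.002], 0],
    [[0, 0, 0], [-0.0035, 0, 0.002], 0],
    [[0, 0, 0], [-0.0035, 0, 0.002], 0],
    [[0, 0, 0], [-0.0035, 0, 0.002], 0],
  ],
)

```text
time: 6.05
ee_pos: [0.4905, -0.2302, 0.0183]
tcp_rot: [180.0, 30.0, -177.5]
wrist_force: [-0.6, -0.0, -0.6]
opening: 0.0001
grasp_force: 0.6
```

```bash
cat > c.py <<'E'
from h import *
import sys
o=get_obs();print(o['ee_pos'].round(4),o['wrist_force'].round(2))
im,d=camera('scene');cv2.imwrite(sys.argv[1],cv2.resize(im[160:400,200:440,::-1],(500,500)))
for n in ['oil_tin','thinner_tin']:
    r=cut_out(n,'scene')
    if r: print(n,np.percentile(cloud('scene',r[0]['mask'],d),[2,50,98],axis=0).round(3).tolist())
E
python3 c.py pics/s3.png
```

```text
[ 0.4905 -0.2302  0.0183] [-0.62 -0.   -0.64]
oil_tin [[0.496, -0.259, 0.013], [0.522, -0.244, 0.073], [0.555, -0.205, 0.115]]
thinner_tin [[0.472, -0.157, 0.087], [0.484, -0.138, 0.111], [0.494, -0.101, 0.119]]
```

View pics/s3.png

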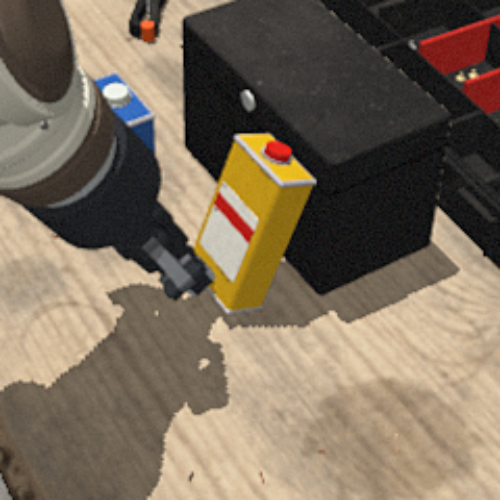

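The tin is rising cleanly and lightly (about 1 N). I continue more slowly.

servo_tool(
  moves=[
    [[0, 0, 0], [-0.0017, 0, 0.001], 0],
    [[0, 0, 0], [-0.0017, 0, 0.001], 0],
    [[0, 0, 0], [-0.0017, 0, 0.001], 0],
    [[0, 0, 0], [-0.0017, 0, 0.001], 0],
    [[0, 0, 0], [-0.0017, 0, 0.001], 0],
    [[0, 0, 0], [-0.0017, 0, 0.001], 0],
    [[0, 0, 0], [-0.0017, 0, 0.001], 0],
    [[0, 0, 0], [-0.0017, 0, 0.001], 0],
    [[0, 0, 0], [-0.0017, 0, 0.001], 0],
    [[0, 0, 0], [-0.0017, 0, 0.001], 0],
    [[0, 0, 0], [-0.0017, 0, 0.001], 0],
  ],
)

```text
time: 7.3
ee_pos: [0.512, -0.2293, 0.0182]
tcp_rot: [180.0, 30.0, -177.5]
wrist_force: [-0.5, 0.2, -0.4]
opening: 0.0002
grasp_force: 0.4
```

```bash
python3 c.py pics/s4.png
```

```text
[ 0.512  -0.2293  0.0182] [-0.47  0.17 -0.4 ]
oil_tin [[0.518, -0.259, 0.008], [0.529, -0.246, 0.077], [0.557, -0.205, 0.118]]
```

View pics/s4.png

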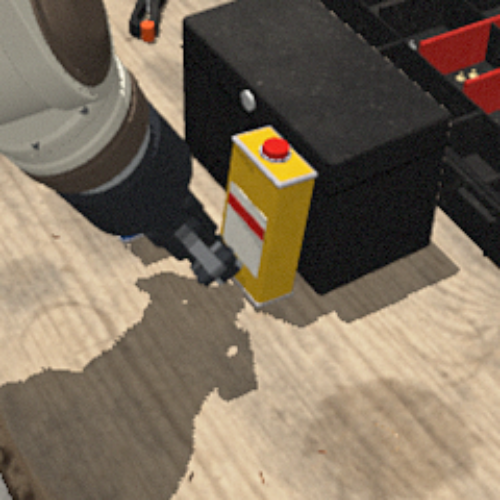

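Nearly upright. Finish with 1 mm steps.

servo_tool(
  moves=[
    [[0, 0, 0], [-0.0009, 0, 0.0005], 0],
    [[0, 0, 0], [-0.0009, 0, 0.0005], 0],
    [[0, 0, 0], [-0.0009, 0, 0.0005], 0],
    [[0, 0, 0], [-0.0009, 0, 0.0005], 0],
    [[0, 0, 0], [-0.0009, 0, 0.0005], 0],
    [[0, 0, 0], [-0.0009, 0, 0.0005], 0],
    [[0, 0, 0], [-0.0009, 0, 0.0005], 0],
    [[0, 0, 0], [0, 0, 0], 0],
  ],
)

```text
time: 8.25
ee_pos: [0.5192, -0.229, 0.0183]
tcp_rot: [-180.0, 30.0, -177.5]
wrist_force: [0.1, -0.7, 0.1]
opening: 0.0
grasp_force: 0.2
```

```bash
python3 c.py pics/s5.png
```

```text
[ 0.5192 -0.229   0.0183] [ 0.1  -0.68  0.13]
oil_tin [[0.526, -0.258, 0.006], [0.533, -0.247, 0.077], [0.557, -0.205, 0.118]]
thinner_tin [[0.465, -0.157, 0.002], [0.471, -0.155, 0.006], [0.482, -0.147, 0.012]]
```

View pics/s5.png

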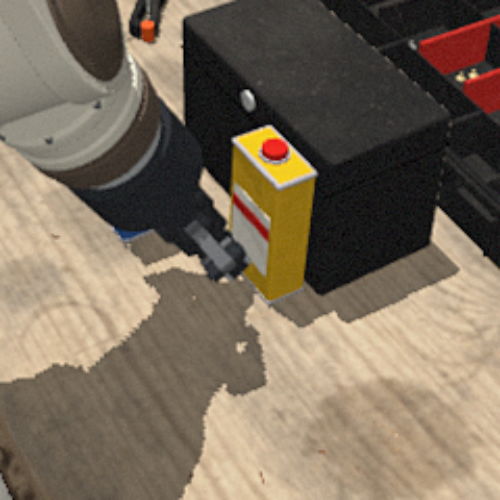

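```bash
cat > t.py <<'E'
from h import *
o=get_obs();print(o['ee_pos'].round(4),o['wrist_force'].round(2))
for cam in ['scene','top']:
    im,d=camera(cam);r=cut_out('oil_tin',cam)
    if not r: continue
    P=cloud(cam,cv2.erode(r[0]['mask'].astype(np.uint8),np.ones((3,3)))>0,d)
    for z in np.arange(.01,.116,.015):
        q=P[(abs(P[:,2]-z)<.006)]
        f=q[(q[:,1]>-.25)]
        s=q[(q[:,1]<-.2545)]
        print(cam,z.round(3),len(f),np.median(f[:,0]).round(4) if len(f) else '',np.percentile(s[:,0],[2,98]).round(4) if len(s) else '')
    q=P[abs(P[:,2]-.11)<.006];A=np.c_[q[:,:2]-q[:,:2].mean(0),np.ones(len(q))];print('top',np.linalg.lstsq(A,q[:,2],rcond=None)[0].round(4),cv2.minAreaRect(q[:,:2].astype(np.float32)*1000))
E
python3 t.py
```

```text
[ 0.5191 -0.229   0.0184] [-0.22  0.06 -0.14]
scene 0.01 35 0.5264 [0.5267 0.5529]
scene 0.025 31 0.5267 [0.527  0.5534]
scene 0.04 104 0.526 [0.5278 0.5537]
scene 0.055 97 0.5267 [0.5279 0.5541]
scene 0.07 114 0.5271 [0.5284 0.5545]
scene 0.085 116 0.5283 [0.5292 0.5572]
scene 0.1 120 0.5289 [0.5297 0.5563]
scene 0.115 450 0.5399 [0.5309 0.5565]
top [0.0562 0.0337 0.1105] ((541.9929809570312, -231.45712280273438), (29.17975616455078, 55.48175048828125), 3.7364370822906494)
top 0.01 5 0.5286 
top 0.025 1 0.5276 
top 0.04 18 0.5281 
top 0.055 18 0.5284 
top 0.07 28 0.529 
top 0.085 22 0.5298 
top 0.1 18 0.5302 
top 0.115 377 0.544 [0.5404 0.5404]
top [-0.0141  0.0013  0.1101] ((545.509765625, -227.891845703125), (31.024843215942383, 54.10797882080078), 2.5235626697540283)
```

Still about 1.5° of lean, so I'll press in a few mm more.

servo_tool(
  moves=[
    [[0, 0, 0], [-0.0009, 0, 0.0005], 0],
    [[0, 0, 0], [-0.0009, 0, 0.0005], 0],
    [[0, 0, 0], [0, 0, 0], 0],
  ],
)

```text
time: 8.9
ee_pos: [0.5212, -0.2289, 0.0183]
tcp_rot: [-180.0, 30.0, -177.5]
wrist_force: [-0.4, -0.8, -0.7]
opening: 0.0002
grasp_force: 0.2
```

```bash
python3 t.py | grep -v top
```

```text
[ 0.5212 -0.2289  0.0183] [-0.38 -0.78 -0.66]
scene 0.01 35 0.5286 [0.5289 0.5528]
scene 0.025 31 0.5288 [0.53  0.554]
scene 0.04 85 0.5283 [0.5295 0.5542]
scene 0.055 90 0.5283 [0.5301 0.5553]
scene 0.07 106 0.5285 [0.5301 0.5565]
scene 0.085 116 0.5294 [0.5306 0.5565]
scene 0.1 121 0.5295 [0.53   0.5565]
scene 0.115 449 0.5405 [0.5298 0.5531]
```

servo_tool(
  moves=[
    [[0, 0, 0], [-0.0009, 0, 0.0005], 0],
    [[0, 0, 0], [0, 0, 0], 0],
  ],
)

```text
time: 9.3
ee_pos: [0.5221, -0.2289, 0.0183]
tcp_rot: [180.0, 30.0, -177.5]
wrist_force: [-0.9, -0.5, -0.5]
opening: 0.0001
grasp_force: 0.2
```

```bash
python3 t.py | grep -v top
```

```text
[ 0.5221 -0.2289  0.0183] [-0.91 -0.52 -0.51]
scene 0.01 45 0.5298 [0.5305 0.5562]
scene 0.025 43 0.5295 [0.5304 0.5556]
scene 0.04 100 0.5289 [0.5306 0.5563]
scene 0.055 101 0.5289 [0.5305 0.5567]
scene 0.07 116 0.5289 [0.5309 0.556 ]
scene 0.085 118 0.5296 [0.5308 0.5574]
scene 0.1 120 0.5296 [0.5307 0.5567]
scene 0.115 475 0.5412 [0.5316 0.5568]
```

Upright now. I back off horizontally, slowly at first, then lift.

servo_tool(
  moves=[
    [[0, 0, 0], [0.0009, 0, -0.0005], 0],
    [[0, 0, 0], [0.0017, 0, -0.001], 0],
    [[0, 0, 0], [0.0035, 0, -0.002], 0],
    [[0, 0, 0], [0.0087, 0, -0.005], 0],
    [[0, 0, 0], [0.0173, 0, -0.01], 0],
    [[0, 0, 0], [0.0173, 0, -0.01], 0],
    [[0, 0, 0], [0.0173, 0, -0.01], 0],
    [[0, 0, 0], [0, 0, -0.02], 0],
    [[0, 0, 0], [0, 0, -0.03], 0],
    [[0, 0, 0], [0, 0, -0.03], 0],
    [[0, 0, 0], [0, 0, 0], 0],
    [[0, 0, 0], [0, 0, 0], 0],
  ],
)

```text
time: 10.7
ee_pos: [0.4049, -0.2343, 0.0882]
tcp_rot: [-179.9, 30.1, -177.5]
wrist_force: [0.3, 0.6, 0.5]
opening: -0.0
grasp_force: 0.0
```

```bash
python3 t.py; python3 c.py pics/s6.png
```

```text
[ 0.4049 -0.2343  0.0882] [0.27 0.57 0.51]
scene 0.01 90 0.5293 [0.5306 0.5562]
scene 0.025 98 0.5291 [0.5308 0.5575]
scene 0.04 103 0.5288 [0.5303 0.558 ]
scene 0.055 96 0.5287 [0.5303 0.5584]
scene 0.07 112 0.5288 [0.5306 0.5578]
scene 0.085 117 0.5294 [0.5308 0.557 ]
scene 0.1 122 0.5293 [0.5306 0.5564]
scene 0.115 459 0.5403 [0.5299 0.5568]
top [0.0475 0.024  0.1102] ((543.3826904296875, -230.6567840576172), (30.33201026916504, 57.635311126708984), 1.7776501178741455)
top 0.01 0  
top 0.025 9 0.5313 
top 0.04 15 0.5306 
top 0.055 11 0.5308 
top 0.07 26 0.5307 
top 0.085 15 0.5309 
top 0.1 14 0.5311 
top 0.115 313 0.5445 [0.537 0.542]
top [ 0.0062 -0.0016  0.1097] ((545.09033203125, -228.3834686279297), (29.02031898498535, 54.07340621948242), 3.0120041370391846)
[ 0.4049 -0.2334  0.0863] [-0.89 -0.24 -0.12]
oil_tin [[0.528, -0.258, 0.005], [0.533, -0.245, 0.075], [0.558, -0.205, 0.117]]
thinner_tin [[0.463, -0.157, 0.004], [0.471, -0.149, 0.074], [0.493, -0.103, 0.117]]
```

View pics/s6.png

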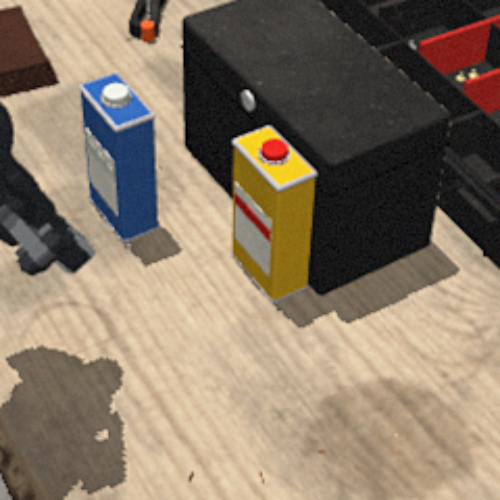

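The yellow tin stands upright against the box (275, 220), the blue tin is where it was (120, 160), and the arm is clear.

```bash
python3 -c "
from workcell import *
print(job_done())"
```

```text
the job is handed in; nothing more can be done
None
```

The yellow oil tin stands upright on its base within about 2 mm of the cash box front, the blue tin was left where it stood, and the job is handed in after about 11 s on the robot's clock.

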